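# Stack a test cell and hold the gauge arm out over it

## Task

Build the test cell in the gauge's nest for its thickness reading: take the white separator sheet from the carrier and lay it flat on the copper plate between the pins, then lay the grey metal electrode plate flat on top of it, setting both down without dropping them. Then squeeze the yellow lock button on the gauge arm's black grip and draw the arm out over the stack until its pointer stands at the red mark on the scale; finish there, still holding the grip squeezed and steady, because the arm is sprung and slides back if let go. Leave the red mark and everything else on the worktop as it stands.

Things in the scene. Friction and masses are not known exactly. Their poses are not given: they have to be found in the camera images.
- nest (a point): centre of the top face of the copper plate (fixed bottom layer, 48 x 86 mm) in the gauge's nest, 38 mm above the worktop; z up, y the way the arm extends. Plates lie with their length along y between 8 mm pins at x +-32.5, y +-38 mm and at x 0, y +-51 mm (play 1.5 mm in x, 2 mm in y). Pins rise 17 mm above this point, the top 5 mm tapered
- gauge: the fixed gauge; origin on the worktop 38 mm below nest, same axes. Base x +-47, y -275 to +70 mm, 12 mm thick. Beside the plates' middle (|y| < 25 mm) the nest is cut away for fingers down to the base. Parked, the arm's head spans y -115 to -75 mm; its underside is 25 mm above nest and passes over the finished stack
- separator_mid (a point): centre of the white rigid separator sheet, 54 (x) x 90 (y) x 4 mm, 50 g. It starts on one of the carrier's two blue pads (which one varies), underside 26 mm above the worktop. A half turn about z makes no difference
- electrode_mid (a point): centre of the grey metal electrode plate, 54 (x) x 90 (y) x 6 mm, about 200 g, with side tabs that make it 60 mm wide (x) over the middle 30 mm of its length. Grip it across the tabs, so that the fingers pass outside the separator. It starts on the carrier's other blue pad, underside 26 mm above the worktop. A half turn about z makes no difference
- carrier: fixed grey tray, 86 (x) x 236 (y) x 8 mm; origin at the centre of its underside. Two blue pads at y +-58 mm, 42 (x) x 74 (y) mm, tops 26 mm above the worktop, with a low lip at each end (rising 5 mm higher, 30 mm wide). The plates overhang the pads in x, leaving room for fingers
- grip (a point): black grip on the arm's head, to be pinched across x; origin at its centre, 120 mm above the worktop, axes as nest; moves with the arm. 28 mm wide (x), 30 mm long (y), from 22 mm below to 19 mm above its origin; head beneath 25 mm wide. The yellow lock button (18 mm across, at mid-height) stands out 7 mm on its -x side: 35 mm over the button, 29 mm squeezed, then centred on x 0
- lock_button (a joint): travel of the yellow lock button in m: 0 out (arm locked at home), 0.006 fully squeezed in; the lock frees the arm from 0.004 on; spring 6 N at the start, 10 N fully in
- gauge_arm (a joint): extension of the telescoping arm in m: 0 home (locked), at most 0.112; equals the pointer's reading on the scale. A spring draws the arm home with 2 N at home to 4 N at the end; sliding is otherwise light. Let go, it slides back to about 0.019, where the lock stops it until the button is squeezed again
- pointer (a point): tip of the black pointer at the arm's rear end, above the white scale on the sleeve's -x side (ticks every 5 mm, long ones every 10 mm); moves with the arm, 255 mm behind the nest's centre at home
- mark (a point): the line of the red index clip on the scale, level with the pointer; pointer at the mark means the same y along the arm
- index_clip (a joint): scale reading of the red index clip in m, 0.070 to 0.100; it is set already: the arm's extension must equal it
- jar_red: bystander, not to be moved: sample jar with red cap, 51 mm across, 60 mm high; origin at the centre of its underside
- jar_white: bystander, not to be moved: sample jar with white cap, 51 mm across, 60 mm high; origin at the centre of its underside
- jar_blue: bystander, not to be moved: small sample jar with blue cap, 38 mm across, 52 mm high; origin at the centre of its underside
- notebook: bystander, not to be moved: blue notebook, 148 x 104 x 13 mm, lying flat; origin at the centre of its underside
- marker: bystander, not to be moved: marker pen with green cap, 118 mm long, 16 mm thick, lying; origin at the centre of its underside
- brass_weight: bystander, not to be moved: brass knob weight, 23 mm across, 42 mm high; origin at the centre of its underside
- flask: bystander, not to be moved: conical flask, 80 mm across, 122 mm high; origin at the centre of its underside
Mind the look-alikes: they are no part of the job. There is more than one size of the part that bears electrode_mid; the job needs the larger.

How it is judged:
On the way, in this order (a step that is already met when the one before it is completed fails the run):
1. the separator lies flat on the copper plate between the pins, let go (x of separator_mid in the frame of nest between -0.004 and 0.004 m and y of separator_mid in the frame of nest between -0.004 and 0.004 m and z of separator_mid in the frame of nest between 0 and 0.004 m and angle between the z axis of separator_mid and the z axis of nest, either way round below 0.05 rad and angle between the y axis of separator_mid and the y axis of nest, either way round below 0.1 rad and contact force between the fingers and separator below 0.1 N), for 0.2 s.
2. the electrode lies flat on the separator between the pins, let go (x of separator_mid in the frame of nest between -0.004 and 0.004 m and y of separator_mid in the frame of nest between -0.004 and 0.004 m and z of separator_mid in the frame of nest between 0 and 0.004 m and angle between the z axis of each of separator_mid, electrode_mid and the z axis of nest, either way round below 0.05 rad and angle between the y axis of each of separator_mid, electrode_mid and the y axis of nest, either way round below 0.1 rad and x of electrode_mid in the frame of nest between -0.004 and 0.004 m and y of electrode_mid in the frame of nest between -0.004 and 0.004 m and z of electrode_mid in the frame of nest between 0.005 and 0.009 m and contact force between the fingers and electrode below 0.1 N), for 0.2 s.
3. the lock button is squeezed and the arm drawn out by its grip (value of joint lock_button above 0.004 m and value of joint gauge_arm above 0.03 m and contact force between the fingers and gauge_arm above 2 N), for 0.1 s.
At the end, for the whole second after the job is handed in: Fingers still hold the grip (over 2 N), lock button at least 4 mm in, arm still (under 10 mm/s), pointer within 5 mm (one division) of the red mark; separator flat on the copper plate and electrode flat on it, each within 4 mm of the nest's centre and 0.1 rad of its direction, at rest (x of separator_mid in the frame of nest between -0.004 and 0.004 m and y of separator_mid in the frame of nest between -0.004 and 0.004 m and z of separator_mid in the frame of nest between 0 and 0.004 m and angle between the z axis of each of separator_mid, electrode_mid and the z axis of nest, either way round below 0.05 rad and angle between the y axis of each of separator_mid, electrode_mid and the y axis of nest, either way round below 0.1 rad and x of electrode_mid in the frame of nest between -0.004 and 0.004 m and y of electrode_mid in the frame of nest between -0.004 and 0.004 m and z of electrode_mid in the frame of nest between 0.005 and 0.009 m and y of pointer in the frame of mark between -0.005 and 0.005 m and value of joint lock_button above 0.004 m and contact force between the fingers and gauge_arm above 2 N and velocity of joint gauge_arm between -0.01 and 0.01 m/s and linear speed of each of separator, electrode below 0.02 m/s); the arm keeps its last pose, push and grip.
It fails at once if the separator is dropped (falls free faster than 0.6 m/s) (contact force between the fingers and separator below 0.05 N and linear speed of separator above 0.6 m/s).
It fails at once if the electrode is dropped (falls free faster than 0.6 m/s) (contact force between the fingers and electrode below 0.05 N and linear speed of electrode above 0.6 m/s).
It fails at once if the red mark is shifted by more than 3 mm (distance of mark from where it was at the start of the episode above 0.003 m).
It fails at once if a bystander is moved by more than 20 mm (distance of any of jar_red, jar_white, jar_blue, notebook, marker, brass_weight, flask from where it was at the start of the episode above 0.02 m).
It also fails if it takes over 61 s, if anything falls off the work surface, if the arm or the gripper's body presses on something with over 40 N, if the wrist force passes 120 N, or if a joint passes its speed limit or range.

## Robot

A 7-joint arm with a two-finger parallel gripper is mounted at the origin on a cart in front of the work surface, level with it; the furniture and walls round the work are solid. World frame = base frame: x ahead of the robot, y to its left, z up, the work surface at z = 0. Lengths are in m, angles in rad, forces in N, time in s.
With the tool pointing down it reaches from about 0.425 to 0.875 m from the base axis. Payload 4.7 kg.
Tool frame: the origin (TCP) lies midway between the tips of the shut fingers; the grasp point (between the pads) lies 19 mm behind it (ctrl.grip_point_offset is the distance from the TCP to the grasp point, in m); z points along the fingers, y is the line along which they close (so a half turn about z gives the same grasp; the last joint's range is limited). The gripper opens to 87 mm and grips with 3 to 60 N. Pads are 19 mm wide; open, the fingers measure 117 mm over their backs; the gripper's body (75 mm by 190 mm) begins 51 mm behind the grasp point.
Start: joints at [-1.133, 0.321, -0.07, 1.45, 0.023, 1.371, -0.057], TCP at [0.267, 0.593, 0.223] pointing down, gripper open.
Joint ranges: [-2.86, 2.86], [-0.3, 2.09], [-1.38, 1.24], [0.06, 2.45], [-1.56, 4.7], [0.09, 2.05], [-2.69, 2.69]. Speed limits (rad/s): [2.57, 2.57, 3.14, 3.14, 3.14, 3.14, 3.14].

## Interface

Orientations are given as a rotation vector (axis times angle).
In Python, from bench import ctrl gives the robot as it stands. The module is installed in compiled form; this text tells all that it offers.
- The arm moves only by the shell command python3 -m handwheel 'ROWS' [OPENING] [FORCE]. ROWS is JSON, a list of rows, each an object of numbers: "x", "y", "z": the shift along the tool's x, y, z in m; "wx", "wy", "wz": the turn, a rotation vector about the tool's x, y, z in degrees. A call has 1 to 10 rows; each row is the pose to reach, as a shift and turn from the pose commanded when the call began, along the tool's axes at that moment; what a row does not reach only later rows make up. A row lasts 1/12 s, in which the tool goes at most 41.7 mm and 7.16 degrees, less where a joint would pass 70% of its speed; a pose out of reach is approached as far as the arm can. A call with a gripper value outside its range is refused whole. OPENING is the finger opening in m, from 0 to 0.087, set as the call begins (- or left out, the last holds). The fingers move at their own pace and stop on an object; FORCE is the grip in N (left out, the last holds). Time passes only in rows, so rows that repeat a pose let the fingers close. It gives the time, the measured TCP pose, the force, the opening and the grip force at its end, in the units of the state.
- ctrl.get_state(): the state, without advancing time (a new reading comes with each control period).
- ctrl.get_image(name): name is "side" or "top" or "wrist"; returns a dict with "image" (400x640x3 uint8, red, green, blue), "K" (3x3 intrinsics, pixels), "k1" (the pictures are not rectified: a ray, as slopes to the right and down, at radius r is drawn at 1 + k1 r^2 times it, then the intrinsics apply), "world_to_cam" (4x4, takes a point from world to camera coordinates); the wrist camera has in their place "hand_eye" (4x4, takes a point from camera to tool coordinates, whose origin is the TCP and whose axes are the flange's). Camera axes: x right, y down, z forward; pixel columns grow to the right and rows downward; lengths in m; the calibration is good to about 2 mm. A picture is of the moment at which its call begins: read the wrist's pose just before it. There is no depth.
- ctrl.close_job(): hands the job in; it is judged then, once.
The state is a dict: "time": time; "joint_positions": joint angles; "qd": joint speeds; "joint_torque": joint torques, N m; "position": TCP position; "tool_rot": TCP orientation; "ft_force": force on the tool from outside, world axes, zero at the start; "torque": the same for the moment, N m; "grip_width": opening from 0.0 (shut) to 1.0 (fully open); "grip_force": force on a finger pad.
Only numpy, scipy, OpenCV 4.12 (cv2) and the standard library are available. Lean on these libraries where they do the work, as an engineer would, in place of code of your own. Each camera call takes 0.05 s, during which the arm holds its last target. There are 200 camera calls.

## Working session

There is one attempt and no reset: what is moved stays moved. The work goes in short steps, Python scripts to look and compute and a shell command to move; the robot and the scene stay as the last step left them, time stands still between calls to the robot, and variables do not carry over. Pictures are saved under pics/ and viewed, at most 10 in all, crops included, and the job is handed in when it is done.

```bash
mkdir -p pics
cat > h.py <<'E'
import numpy as np, cv2
from scipy.spatial.transform import Rotation as R
from bench import ctrl
def T():
    s=ctrl.get_state(); M=np.eye(4); M[:3,:3]=R.from_rotvec(s['tool_rot']).as_matrix(); M[:3,3]=s['position']; return M
def shot(name,fn=None):
    M=T(); d=ctrl.get_image(name)
    c2w=M@np.array(d['hand_eye']) if name=='wrist' else np.linalg.inv(np.array(d['world_to_cam']))
    d['c2w']=c2w
    if fn: cv2.imwrite('pics/'+fn,d['image'][:,:,::-1])
    np.savez('last_%s.npz'%name,image=d['image'],K=d['K'],k1=d['k1'],c2w=c2w)
    return d
def load(name):
    return dict(np.load('last_%s.npz'%name))
def plane(d,uv,z):
    K=np.array(d['K']);k1=float(d['k1']);uv=np.atleast_2d(np.array(uv,float))
    p=cv2.undistortPoints(uv.reshape(-1,1,2),K,np.array([k1,0,0,0,0.])).reshape(-1,2)
    r=np.c_[p,np.ones(len(p))]@d['c2w'][:3,:3].T; o=d['c2w'][:3,3]
    return o+r*((z-o[2])/r[:,2])[:,None]
def proj(d,P):
    w=np.linalg.inv(d['c2w']); q=np.atleast_2d(P)@w[:3,:3].T+w[:3,3]
    return cv2.projectPoints(q,np.zeros(3),np.zeros(3),np.array(d['K']),np.array([float(d['k1']),0,0,0,0.]))[0].reshape(-1,2)
E
python3 - <<'E'
from h import *
np.set_printoptions(precision=4,suppress=True)
for n in('top','side'):
    d=shot(n,n+'.png'); print(n,d['c2w'],d['K'][0],d['k1'])
s=ctrl.get_state();print(s)
print(ctrl.grip_point_offset, T())
E
```

```text
top [[ 0.024  -0.9943  0.1034  0.3931]
 [-0.9997 -0.0232  0.0088  0.0925]
 [-0.0063 -0.1036 -0.9946  1.8495]
 [ 0.      0.      0.      1.    ]] [418.6793   0.     322.9359] 0.025645817424353134
side [[-0.9772 -0.0951  0.1896  0.1612]
 [-0.2117  0.381  -0.9     2.0238]
 [ 0.0133 -0.9197 -0.3925  0.9329]
 [ 0.      0.      0.      1.    ]] [493.9735   0.     310.1714] -0.08051555446782262
{'time': 0.1, 'joint_positions': array([-1.1329,  0.3217, -0.0701,  1.4516,  0.0226,  1.3708, -0.0569]), 'qd': array([-0.002 , -0.0019, -0.0021, -0.0021,  0.0008,  0.0001,  0.001 ]), 'joint_torque': array([ -0.0006, -49.2571,  -0.4062, -31.3398,  -0.0641,   0.0396,
         0.0001]), 'position': array([0.2671, 0.592 , 0.2216]), 'tool_rot': array([-0.6606, -3.0711,  0.0027]), 'ft_force': array([0.3594, 0.011 , 0.631 ]), 'torque': array([-0.0633, -0.0076,  0.0077]), 'grip_force': 0.0, 'grip_width': 1.0005740855370062}
0.0187 [[-0.9116  0.4112 -0.0006  0.2671]
 [ 0.4112  0.9116 -0.0016  0.592 ]
 [-0.0001 -0.0017 -1.      0.2216]
 [ 0.      0.      0.      1.    ]]
```

View pics/top.png

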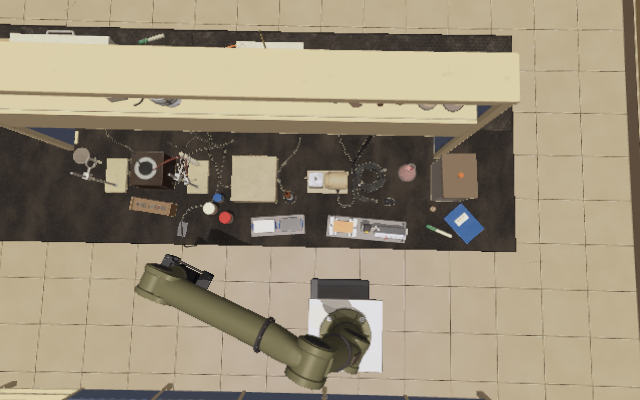

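View pics/side.png

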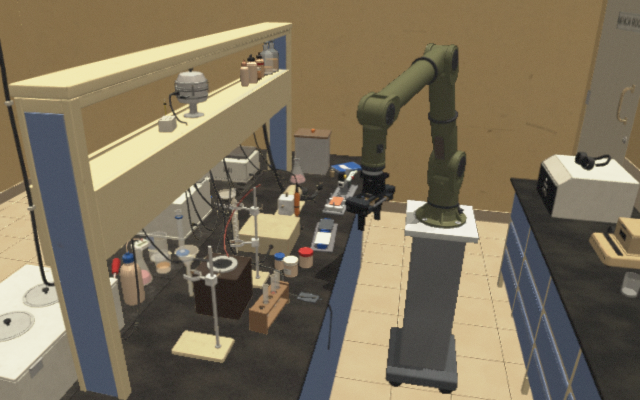

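The top view shows the carrier at about (278,226), with the white separator on its left pad (265,226) and the grey electrode on the right pad (290,225). The gauge is at about (367,229): copper nest at (343,227), scale end to the right, so the gauge's y axis points roughly along world +y. The side view agrees. A smaller look-alike lies at (182,230).

Run:
```python
from h import *
np.set_printoptions(precision=4,suppress=True)
d=load('top')
print(plane(d,[[265,226],[290,225],[278,226]],.03)); print(plane(d,[[343,227],[405,231]],.04))
w=shot('wrist','w0.png'); print(w['c2w'],w['K'])
M=T(); print(M[:3,:3].T@(np.array([.50,.30,.22])-M[:3,3]))
```

```text
[[0.4599 0.3573 0.03  ]
 [0.4668 0.2489 0.03  ]
 [0.4612 0.3008 0.03  ]]
[[ 0.4632  0.0191  0.04  ]
 [ 0.4525 -0.2477  0.04  ]]
[[ 0.4106  0.883   0.2273  0.2046]
 [ 0.9118 -0.397  -0.1048  0.6197]
 [-0.0023  0.2503 -0.9682  0.3842]
 [ 0.      0.      0.      1.    ]] [[309.6905   0.     321.5865]
 [  0.     309.6905 204.4649]
 [  0.       0.       1.    ]]
[-0.3323 -0.1705  0.002 ]
```

```bash
python3 -m handwheel '[{"x":-0.296,"y":-0.187,"wz":66},{"x":-0.296,"y":-0.187,"wz":66},{"x":-0.296,"y":-0.187,"wz":66},{"x":-0.296,"y":-0.187,"wz":66},{"x":-0.296,"y":-0.187,"wz":66},{"x":-0.296,"y":-0.187,"wz":66},{"x":-0.296,"y":-0.187,"wz":66},{"x":-0.296,"y":-0.187,"wz":66},{"x":-0.296,"y":-0.187,"wz":66},{"x":-0.296,"y":-0.187,"wz":66}]' 0.087 20
python3 - <<'E'
from h import *
np.set_printoptions(precision=4,suppress=True)
w=shot('wrist','w1.png'); print(T())
E
```

```text
[[-0.9115  0.4112 -0.0004  0.2672]
 [ 0.4112  0.9115 -0.0011  0.5922]
 [-0.0001 -0.0012 -1.      0.2219]
 [ 0.      0.      0.      1.    ]]invalid input at $[0]: expected keys x, y, z, wx, wy, wz
```

View pics/w1.png

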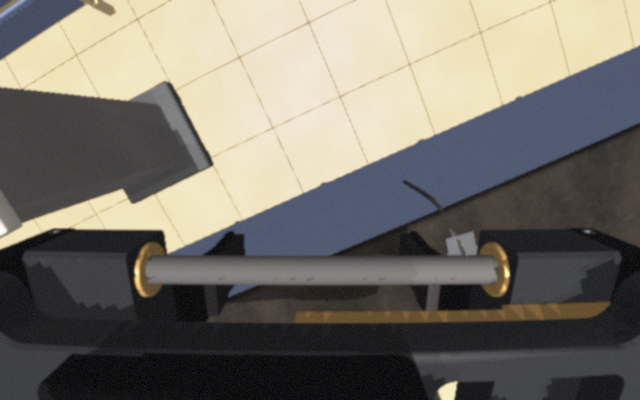

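The picture, taken from the start pose because the move was refused, shows the gripper filling the rows below about 230. The camera sees ahead along tool +x. I'll resend with every key and stop short of the carrier.

```bash
python3 -m handwheel '[{"x":-0.329,"y":-0.26,"z":0,"wx":0,"wy":0,"wz":66},{"x":-0.329,"y":-0.26,"z":0,"wx":0,"wy":0,"wz":66},{"x":-0.329,"y":-0.26,"z":0,"wx":0,"wy":0,"wz":66},{"x":-0.329,"y":-0.26,"z":0,"wx":0,"wy":0,"wz":66},{"x":-0.329,"y":-0.26,"z":0,"wx":0,"wy":0,"wz":66},{"x":-0.329,"y":-0.26,"z":0,"wx":0,"wy":0,"wz":66},{"x":-0.329,"y":-0.26,"z":0,"wx":0,"wy":0,"wz":66},{"x":-0.329,"y":-0.26,"z":0,"wx":0,"wy":0,"wz":66},{"x":-0.329,"y":-0.26,"z":0,"wx":0,"wy":0,"wz":66},{"x":-0.329,"y":-0.26,"z":0,"wx":0,"wy":0,"wz":66}]' 0.087 20
python3 - <<'E'
from h import *
np.set_printoptions(precision=4,suppress=True)
w=shot('wrist','w2.png'); print(T())
E
```

```text
time: 1.03
position: [0.4595, 0.2206, 0.2227]
tool_rot: [-2.233, -2.21, -0.001]
ft_force: [1.0, 0.5, 1.3]
grip_width: 1.001
grip_force: 0.0
[[ 0.0203  0.9998  0.0033  0.4644]
 [ 0.9998 -0.0203 -0.0047  0.2105]
 [-0.0047  0.0034 -1.      0.223 ]
 [ 0.      0.      0.      1.    ]]
```

View pics/w2.png

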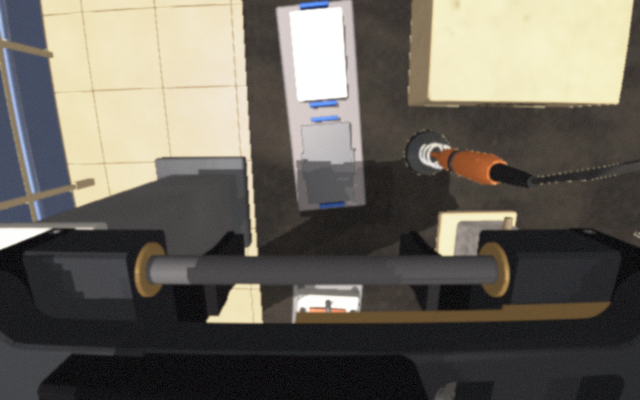

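The wrist view shows the carrier with the white separator at (318,55), the electrode with its side tabs at (327,165) and blue end lips near (314,6), (322,103), (325,119), (331,205). The gauge's near end is hidden behind the gripper at about (328,303).

```bash
cat > m.py <<'E'
from h import *
np.set_printoptions(precision=4,suppress=True)
def comps(mask,amin):
    n,l,s,c=cv2.connectedComponentsWithStats(mask.astype(np.uint8))
    return [(s[i,4],c[i],np.argwhere(l==i)[:,::-1]) for i in range(1,n) if s[i,4]>=amin]
def rect(d,uv,z):
    P=plane(d,uv.astype(float),z)[:,:2]
    (c,wh,a)=cv2.minAreaRect((P*1000).astype(np.float32)); 
    return np.array(c)/1000,np.array(wh),a
def white(d,z,roi=(270,0,370,215)):
    im=d['image'].astype(int); m=np.zeros(im.shape[:2],bool); x0,y0,x1,y1=roi
    m[y0:y1,x0:x1]=True
    return [(a,c)+rect(d,p,z) for a,c,p in comps(m&(im.min(2)>215),300)]
def blue(d,z,roi=(270,0,370,215)):
    im=d['image'].astype(int); m=np.zeros(im.shape[:2],bool); x0,y0,x1,y1=roi
    m[y0:y1,x0:x1]=True
    return [(a,c,plane(d,c,z)[0],rect(d,p,z)) for a,c,p in comps(m&(im[:,:,2]-im[:,:,0]>40),25)]
E
python3 - <<'E'
from m import *
d=shot('wrist','w3.png'); print(T())
for r in white(d,.030): print('W',r)
for r in blue(d,.031): print('B',r)
im=d['image']
for v in range(120,215,6): print(v, im[v,290:370:3].mean(1).astype(int) if 0 else im[v,290:370:3,0])
E
```

```text
[[ 0.018   0.9998  0.0021  0.4628]
 [ 0.9998 -0.018  -0.0025  0.2144]
 [-0.0025  0.0022 -1.      0.223 ]
 [ 0.      0.      0.      1.    ]]
W (np.int32(4624), array([311.1401,  43.4535]), array([0.4568, 0.3607]), array([55.5717, 90.1469]), 3.5234389305114746)
B (np.int32(157), array([316.6943,  92.7898]), array([0.4612, 0.3109, 0.031 ]), (array([0.461 , 0.3108]), array([29.7386,  5.9926]), 4.595898151397705))
B (np.int32(135), array([318.0741, 108.0148]), array([0.4623, 0.2949, 0.031 ]), (array([0.4627, 0.295 ]), array([29.9829,  5.2637]), 5.67728853225708))
B (np.int32(111), array([326.8198, 195.3333]), array([0.4704, 0.1963, 0.031 ]), (array([0.4706, 0.1963]), array([28.6245,  5.3959]), 4.696905136108398))
120 [216 213 197 209 208 205 199 204 201 199 201 200 197 198 194 196 192 194
 143 192 210 202 105  73  73  74  77]
126 [217 216 192 204 203 202 205 200 201 200 197 196 196 194 193 192 192 189
 156 193 209 209 124  76  74  76  77]
132 [215 217 192 202 204 201 199 201 199 198 195 197 191 192 191 191 190 190
 171 193 211 209 146  72  71  73  71]
138 [213 217 203 201 199 200 198 198
[... 704 characters left out ...]
85  86  86  88  88  85  91
  87  87 111 110 110  90  37  43  40]
180 [ 78 187 142 105  90  82  80  83  79  86  86  86  86  87  85  89  91  91
  85  89 109 111 113  92  38  34  32]
186 [ 61 173 145 103  89  79  84  83  81  83  85  83  87  87  89  86  91  87
  99 106 120 119 112 107  35  29  36]
192 [ 59 145 142 103 100  81  79  80  85  78  76  75  73  67  57  56  58 100
 107 123 131 116 113 107  49  30  32]
198 [ 60 107 176 102 105 102 103 104  91  59  63  68  65  71  75  65  62  60
  51  49  49  41  32  31  35  34  36]
204 [66 66 64 51 40 41 38 38 37 33 33 36 32 28 31 30 31 32 35 37 33 36 33 30
 32 32 29]
210 [63 66 62 46 40 41 40 37 40 38 26 28 37 29 30 35 30 30 34 36 30 34 28 33
 36 38 38]
```

```bash
python3 -m handwheel '[{"x":0,"y":0,"z":0,"wx":0,"wy":0,"wz":0},{"x":0,"y":0,"z":0,"wx":0,"wy":0,"wz":0},{"x":0,"y":0,"z":0,"wx":0,"wy":0,"wz":0},{"x":0,"y":0,"z":0,"wx":0,"wy":0,"wz":0}]'
cat >> m.py <<'E'
def go(x,y,z,yaw):
    "shift in tool axes, wz deg so that tool x makes angle yaw (deg) with world +y, ccw"
    M=T(); a=np.degrees(np.arctan2(-M[0,0],M[1,0]))
    d=M[:3,:3].T@(np.array([x,y,z])-M[:3,3])
    print('go',d,'wz',-(yaw-a),'tilt',M[:2,2]*57.3)
E
python3 - <<'E'
from m import *
d=shot('wrist','w4.png'); print(T())
for r in white(d,.030): print('W',r)
for r in blue(d,.031): print('B',r[1:])
m=white(d,.030)[0][2]; go(m[0],m[1],.10,4.2); go(m[0],m[1],.014,4.2)
E
```

```text
time: 1.47
position: [0.4582, 0.2242, 0.2224]
tool_rot: [-2.223, -2.219, 0.0]
ft_force: [-0.4, 0.5, 0.3]
grip_width: 0.998
grip_force: 0.0
[[ 0.0019  1.     -0.0003  0.4584]
 [ 1.     -0.0019 -0.0001  0.224 ]
 [-0.0001 -0.0003 -1.      0.2224]
 [ 0.      0.      0.      1.    ]]
W (np.int32(4654), array([320.4957,  56.6358]), array([0.4571, 0.3611]), array([56.1063, 91.1817]), 4.177581310272217)
B (array([316.6769,   7.5282]), array([0.4527, 0.4103, 0.031 ]), (array([0.4526, 0.4103]), array([30.2437,  6.444 ]), 4.238853454589844))
B (array([324.7568, 106.5203]), array([0.4612, 0.311 , 0.031 ]), (array([0.4609, 0.3111]), array([29.8649,  5.7921]), 5.464349746704102))
B (array([325.8852, 121.4344]), array([0.4624, 0.2951, 0.031 ]), (array([0.4625, 0.2951]), array([29.1369,  4.8397]), 4.575998783111572))
B (array([332.5982, 207.5982]), array([0.4706, 0.1963, 0.031 ]), (array([0.471 , 0.1962]), array([28.5909,  5.5488]), 3.891763210296631))
go [ 0.1371 -0.0015  0.1224] wz -4.310617964491482 tilt [-0.0158 -0.0059]
go [ 0.1372 -0.0015  0.2084] wz -4.310617964491482 tilt [-0.0158 -0.0059]
```

View pics/w4.png

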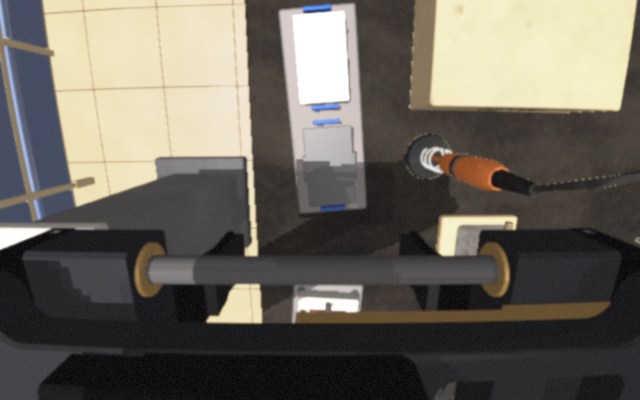

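The second look is steady: separator at (320,57), lips at (317,8), (325,107), (326,121), (333,208), carrier yaw about 4.7 deg. Next I look at the nest with an empty hand.

```bash
python3 -m handwheel '[{"x":-0.33,"y":0,"z":0,"wx":0,"wy":0,"wz":0},{"x":-0.33,"y":0,"z":0,"wx":0,"wy":0,"wz":0},{"x":-0.33,"y":0,"z":0,"wx":0,"wy":0,"wz":0},{"x":-0.33,"y":0,"z":0,"wx":0,"wy":0,"wz":0},{"x":-0.33,"y":0,"z":0,"wx":0,"wy":0,"wz":0},{"x":-0.33,"y":0,"z":0,"wx":0,"wy":0,"wz":0},{"x":-0.33,"y":0,"z":0,"wx":0,"wy":0,"wz":0},{"x":-0.33,"y":0,"z":0,"wx":0,"wy":0,"wz":0},{"x":-0.33,"y":0,"z":0,"wx":0,"wy":0,"wz":0},{"x":-0.33,"y":0,"z":0,"wx":0,"wy":0,"wz":0}]' 
python3 -m handwheel '[{"x":0,"y":0,"z":0,"wx":0,"wy":0,"wz":0},{"x":0,"y":0,"z":0,"wx":0,"wy":0,"wz":0},{"x":0,"y":0,"z":0,"wx":0,"wy":0,"wz":0},{"x":0,"y":0,"z":0,"wx":0,"wy":0,"wz":0}]'
python3 - <<'E'
from m import *
d=shot('wrist','w5.png'); print(T())
im=d['image'].astype(int)
m=(im[:,:,0]-im[:,:,2]>50)&(im[:,:,0]>120); m[230:]=False; m[:,:250]=False;m[:,400:]=False
for a,c,p in comps(m,300): print(a,c,plane(d,c,.038),rect(d,p,.038))
E
```

```text
time: 2.35
position: [0.4574, -0.109, 0.2228]
tool_rot: [2.231, 2.211, 0.001]
ft_force: [-0.5, 0.7, 0.3]
grip_width: 1.002
grip_force: 0.0
time: 2.68
position: [0.4577, -0.106, 0.2225]
tool_rot: [-2.224, -2.219, 0.0]
ft_force: [0.3, 0.0, -1.5]
grip_width: 0.999
grip_force: 0.0
[[ 0.0027  1.     -0.0001  0.4576]
 [ 1.     -0.0027 -0.0001 -0.1063]
 [-0.0001 -0.0001 -1.      0.2225]
 [ 0.      0.      0.      1.    ]]
3883 [325.9804  68.8499] [[0.4619 0.0186 0.038 ]] (array([0.4619, 0.0173]), array([84.374 , 49.2205]), 86.20124816894531)
```

View pics/w5.png

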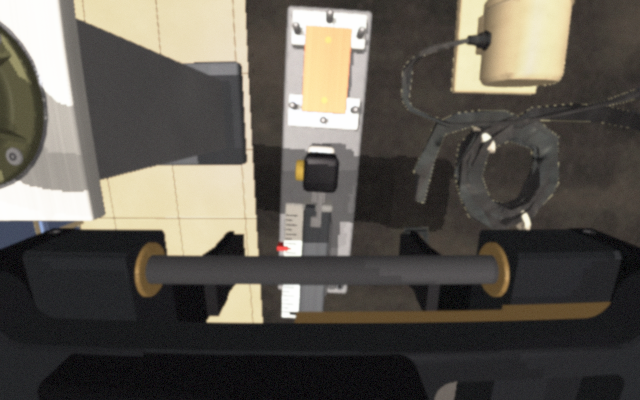

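The nest shows copper at (326,69), pins at about (298,28), (361,32), (330,16), (293,105), (355,109) and (323,120), and the black grip at (321,172) with its yellow button at (300,170). The red clip sits at (283,249) on the scale, and the gauge yaw is about -3.8 deg. I'll refine from the pins.

Run:
```python
from m import *
d=load('wrist')
im=d['image'].astype(int)
nom=np.array([[-32.5,38],[32.5,38],[0,51],[-32.5,-38],[32.5,-38],[0,-51]])/1000
px=[(298,28),(361,32),(330,16),(293,105),(355,109),(323,120)]
g=cv2.cvtColor(d['image'],cv2.COLOR_RGB2GRAY).astype(int)
Q=[]
for u,v in px:
    w=g[v-7:v+8,u-7:u+8]<90; c=[k for k in comps(w,4)]; k=max(c,key=lambda k:k[0])
    uv=k[1]+[u-7,v-7]; Q.append(plane(d,uv,.048)[0,:2]); print(k[0],uv)
Q=np.array(Q); A=nom-nom.mean(0);B=Q-Q.mean(0)
a=np.arctan2((A[:,0]*B[:,1]-A[:,1]*B[:,0]).sum(),(A*B).sum()); r=np.array([[np.cos(a),-np.sin(a)],[np.sin(a),np.cos(a)]])
print('nest',Q.mean(0),'yaw',np.degrees(a)); print((B-A@r.T)*1000)
print('sep'); go(.457,.361,.10,4.5); go(.457,.361,.014,4.5)
```

```text
Traceback (most recent call last):
ValueError: max() iterable argument is empty
```

Run:
```python
from m import *
d=load('wrist')
nom=np.array([[-32.5,38],[32.5,38],[0,51],[-32.5,-38],[32.5,-38],[0,-51]])/1000
px=[(298,28),(361,32),(330,16),(293,105),(355,109),(323,120)]
g=cv2.cvtColor(d['image'],cv2.COLOR_RGB2GRAY).astype(int)
Q=[]
for u,v in px:
    w=g[v-6:v+7,u-6:u+7]; m=w<0.5*(w.min()+np.percentile(w,80)); k=max(comps(m,2),key=lambda k:k[0])
    uv=k[1]+[u-6,v-6]; Q.append(plane(d,uv,.048)[0,:2]); print(k[0],uv,w.min())
Q=np.array(Q); A=nom-nom.mean(0);B=Q-Q.mean(0)
a=np.arctan2((A[:,0]*B[:,1]-A[:,1]*B[:,0]).sum(),(A*B).sum()); r=np.array([[np.cos(a),-np.sin(a)],[np.sin(a),np.cos(a)]])
print('nest',Q.mean(0),'yaw',np.degrees(a)); print((B-A@r.T)*1000)
print('sep'); go(.457,.361,.10,4.5); go(.457,.361,.014,4.5)
```

```text
53 [297.0566  29.4528] 91
74 [362.1216  33.0811] 92
57 [329.6667  17.6316] 92
26 [294.6538 106.2308] 110
70 [357.4286 109.7143] 121
24 [323.5833 119.7917] 155
nest [0.4632 0.0156] yaw -3.0493887964725728
[[ 0.1299 -0.9634]
 [ 0.1333 -0.8813]
 [-0.5704 -1.4003]
 [ 0.3677  0.8395]
 [ 1.1198  0.7129]
 [-1.1803  1.6926]]
sep
go [ 0.4673 -0.0019  0.1225] wz -4.653871191968624 tilt [-0.0058 -0.0038]
go [ 0.4673 -0.0019  0.2085] wz -4.653871191968624 tilt [-0.0058 -0.0038]
```

```bash
python3 -m handwheel '[{"x":0.04,"y":0,"z":0,"wx":0,"wy":0,"wz":0},{"x":0.06,"y":0,"z":0.03,"wx":0,"wy":0,"wz":0},{"x":0.06,"y":0,"z":0.03,"wx":0,"wy":0,"wz":0},{"x":0.06,"y":0,"z":0.03,"wx":0,"wy":0,"wz":0},{"x":0.06,"y":0,"z":0.03,"wx":0,"wy":0,"wz":0},{"x":0.06,"y":0,"z":0.03,"wx":0,"wy":0,"wz":0}]'
python3 - <<'E'
from m import *
d=shot('wrist'); print(T())
im=d['image'].astype(int)
m=(im[:,:,0]-im[:,:,2]>50)&(im[:,:,0]>100); m[230:]=False; m[:,250:400]&=True; m[:,:250]=False;m[:,400:]=False
for a,c,p in comps(m,300):
    print(a,c,plane(d,c,.038),rect(d,p,.038)); 
    x0,y0=p.min(0)-40; x1,y1=p.max(0)+40
crop=d['image'][max(y0,0):y1,x0:x1,::-1]; print(x0,y0,crop.shape)
cv2.imwrite('pics/c6.png',cv2.resize(crop,None,fx=3,fy=3,interpolation=cv2.INTER_CUBIC))
E
```

```text
time: 3.23
position: [0.4584, -0.0484, 0.1934]
tool_rot: [2.228, 2.214, 0.002]
ft_force: [-0.1, -0.2, -0.3]
grip_width: 1.002
grip_force: 0.0
[[ 0.0066  1.      0.0017  0.4584]
 [ 1.     -0.0066  0.     -0.0484]
 [ 0.      0.0017 -1.      0.1935]
 [ 0.      0.      0.      1.    ]]
4191 [325.0088 125.1665] [[0.4619 0.0185 0.038 ]] (array([0.4618, 0.0169]), array([85.2846, 48.802 ]), 86.19332885742188)
259 41 (169, 132, 3)
```

View pics/c6.png

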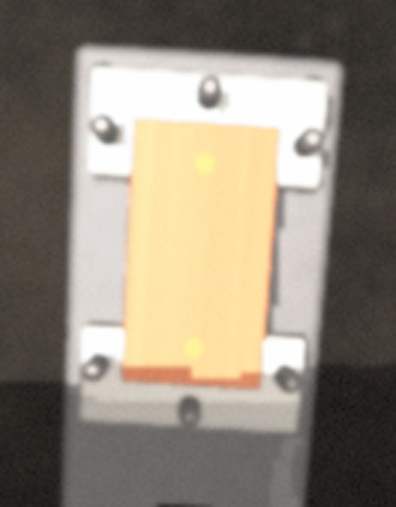

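The crop shows the copper corners at (134,121), (278,128), (122,381), (260,388) and the six pins evenly round them. Both fits agree: nest at (0.462, 0.017), yaw -3.8 deg. Now to the separator.

```bash
python3 - <<'E'
from m import *
d=load('wrist')
px=np.array([(104,127),(311,141),(209,92),(96,367),(287,378),(189,410)])/3+[258.7,40.7]
Q=plane(d,px,.048)[:,:2]; print(Q.mean(0), Q[2]-Q[5], Q[:2].mean(0)-Q[3:5].mean(0))
go(.457,.361,.12,4.5)
E
python3 -m handwheel '[{"x":0.406,"y":-0.001,"z":0.06,"wx":0,"wy":0,"wz":-4.9},{"x":0.406,"y":-0.001,"z":0.06,"wx":0,"wy":0,"wz":-4.9},{"x":0.406,"y":-0.001,"z":0.06,"wx":0,"wy":0,"wz":-4.9},{"x":0.406,"y":-0.001,"z":0.06,"wx":0,"wy":0,"wz":-4.9},{"x":0.406,"y":-0.001,"z":0.06,"wx":0,"wy":0,"wz":-4.9},{"x":0.406,"y":-0.001,"z":0.06,"wx":0,"wy":0,"wz":-4.9},{"x":0.406,"y":-0.001,"z":0.06,"wx":0,"wy":0,"wz":-4.9},{"x":0.406,"y":-0.001,"z":0.06,"wx":0,"wy":0,"wz":-4.9},{"x":0.406,"y":-0.001,"z":0.06,"wx":0,"wy":0,"wz":-4.9},{"x":0.406,"y":-0.001,"z":0.06,"wx":0,"wy":0,"wz":-4.9}]' 
python3 -m handwheel '[{"x":0,"y":0,"z":0,"wx":0,"wy":0,"wz":0},{"x":0,"y":0,"z":0,"wx":0,"wy":0,"wz":0},{"x":0,"y":0,"z":0,"wx":0,"wy":0,"wz":0},{"x":0,"y":0,"z":0,"wx":0,"wy":0,"wz":0},{"x":0,"y":0,"z":0,"wx":0,"wy":0,"wz":0}]'
python3 - <<'E'
from m import *
go(.457,.361,.014,4.5); go(.457,.361,.05,4.5)
E
```

```text
[0.4618 0.0176] [0.0068 0.1001] [0.0054 0.0751]
go [ 0.4094 -0.0042  0.0735] wz -4.876012215928424 tilt [0.0983 0.002 ]
time: 4.12
position: [0.459, 0.3615, 0.1329]
tool_rot: [-2.129, -2.309, -0.003]
ft_force: [0.5, -1.0, -0.8]
grip_width: 0.999
grip_force: 0.0
time: 4.53
position: [0.4599, 0.3568, 0.1333]
tool_rot: [2.133, 2.305, 0.001]
ft_force: [-0.4, -0.9, -0.8]
grip_width: 0.999
grip_force: 0.0
go [ 0.0044 -0.0027  0.1193] wz -0.06120303101289526 tilt [0.0577 0.018 ]
go [ 0.0044 -0.0027  0.0833] wz -0.06120303101289526 tilt [0.0577 0.018 ]
```

```bash
python3 -m handwheel '[{"x":0.004,"y":-0.003,"z":0.03,"wx":0,"wy":0,"wz":0},{"x":0.004,"y":-0.003,"z":0.06,"wx":0,"wy":0,"wz":0},{"x":0.004,"y":-0.003,"z":0.08,"wx":0,"wy":0,"wz":0},{"x":0.004,"y":-0.003,"z":0.1,"wx":0,"wy":0,"wz":0},{"x":0.004,"y":-0.003,"z":0.11,"wx":0,"wy":0,"wz":0},{"x":0.004,"y":-0.003,"z":0.119,"wx":0,"wy":0,"wz":0},{"x":0.004,"y":-0.003,"z":0.119,"wx":0,"wy":0,"wz":0},{"x":0.004,"y":-0.003,"z":0.119,"wx":0,"wy":0,"wz":0}]'
python3 -m handwheel '[{"x":0,"y":0,"z":0,"wx":0,"wy":0,"wz":0},{"x":0,"y":0,"z":0,"wx":0,"wy":0,"wz":0},{"x":0,"y":0,"z":0,"wx":0,"wy":0,"wz":0},{"x":0,"y":0,"z":0,"wx":0,"wy":0,"wz":0},{"x":0,"y":0,"z":0,"wx":0,"wy":0,"wz":0},{"x":0,"y":0,"z":0,"wx":0,"wy":0,"wz":0}]' 0.045 15
python3 -c "
from m import *
go(.457,.361,.014,4.5)"
```

```text
time: 5.2
position: [0.456, 0.3623, 0.0142]
tool_rot: [2.131, 2.308, 0.001]
ft_force: [0.2, 0.1, 0.5]
grip_width: 1.0
grip_force: 0.0
time: 5.7
position: [0.4556, 0.3625, 0.0139]
tool_rot: [2.13, 2.309, 0.001]
ft_force: [0.9, 0.1, -0.2]
grip_width: 0.628
grip_force: 0.2
go [-0.0016  0.0012 -0.0001] wz 0.1242870381134562 tilt [0.0327 0.025 ]
```

```bash
python3 -m handwheel '[{"x":0,"y":0,"z":0,"wx":0,"wy":0,"wz":0},{"x":0,"y":0,"z":0,"wx":0,"wy":0,"wz":0},{"x":0,"y":0,"z":0,"wx":0,"wy":0,"wz":0},{"x":0,"y":0,"z":-0.005,"wx":0,"wy":0,"wz":0},{"x":0,"y":0,"z":-0.02,"wx":0,"wy":0,"wz":0},{"x":0,"y":0,"z":-0.05,"wx":0,"wy":0,"wz":0},{"x":0,"y":0,"z":-0.08,"wx":0,"wy":0,"wz":0},{"x":0,"y":0,"z":-0.1,"wx":0,"wy":0,"wz":0},{"x":0,"y":0,"z":-0.1,"wx":0,"wy":0,"wz":0}]'
python3 -c "
from m import *
go(.4618,.0187,.095,-3.9)"
```

```text
time: 6.45
position: [0.4579, 0.3644, 0.1189]
tool_rot: [2.13, 2.309, 0.013]
ft_force: [1.5, 0.7, 0.2]
grip_width: 0.617
grip_force: 15.0
go [-0.345  -0.024   0.0218] wz 8.50750101441149 tilt [0.3517 0.3444]
```

```bash
python3 -m handwheel '[{"x":-0.03,"y":-0.002,"z":0,"wx":0,"wy":0,"wz":1},{"x":-0.07,"y":-0.005,"z":0,"wx":0,"wy":0,"wz":2},{"x":-0.11,"y":-0.007,"z":0,"wx":0,"wy":0,"wz":3},{"x":-0.15,"y":-0.01,"z":0,"wx":0,"wy":0,"wz":4},{"x":-0.19,"y":-0.012,"z":0,"wx":0,"wy":0,"wz":5},{"x":-0.23,"y":-0.014,"z":0,"wx":0,"wy":0,"wz":6},{"x":-0.27,"y":-0.017,"z":0,"wx":0,"wy":0,"wz":7},{"x":-0.305,"y":-0.019,"z":0,"wx":0,"wy":0,"wz":8},{"x":-0.33,"y":-0.02,"z":0,"wx":0,"wy":0,"wz":8.5},{"x":-0.344,"y":-0.021,"z":0,"wx":0,"wy":0,"wz":8.5}]'
python3 -m handwheel '[{"x":0,"y":0,"z":0,"wx":0,"wy":0,"wz":0},{"x":0,"y":0,"z":0,"wx":0,"wy":0,"wz":0},{"x":0,"y":0,"z":0,"wx":0,"wy":0,"wz":0},{"x":0,"y":0,"z":0,"wx":0,"wy":0,"wz":0},{"x":0,"y":0,"z":0,"wx":0,"wy":0,"wz":0},{"x":0,"y":0,"z":0,"wx":0,"wy":0,"wz":0}]'
python3 - <<'E'
from m import *
go(.4618,.0187,.065,-3.9);go(.4618,.0187,.0265,-3.9)
d=shot('wrist'); print(T())
cv2.imwrite('pics/c7.png',d['image'][:,:,::-1])
E
```

```text
time: 7.28
position: [0.4614, 0.0137, 0.1131]
tool_rot: [-2.301, -2.139, 0.002]
ft_force: [0.1, 0.5, -0.6]
grip_width: 0.615
grip_force: 15.0
time: 7.78
position: [0.4622, 0.0188, 0.1135]
tool_rot: [-2.293, -2.147, 0.0]
ft_force: [0.5, -0.8, 0.0]
grip_width: 0.616
grip_force: 15.0
go [-0.0001 -0.0003  0.0485] wz 0.12979527249854694 tilt [-0.0093 -0.0027]
go [-0.0001 -0.0003  0.087 ] wz 0.12979527249854694 tilt [-0.0093 -0.0027]
[[ 0.0661  0.9978 -0.0001  0.4622]
 [ 0.9978 -0.0661 -0.0001  0.0185]
 [-0.0001 -0.0001 -1.      0.1135]
 [ 0.      0.      0.      1.    ]]
```

View pics/c7.png

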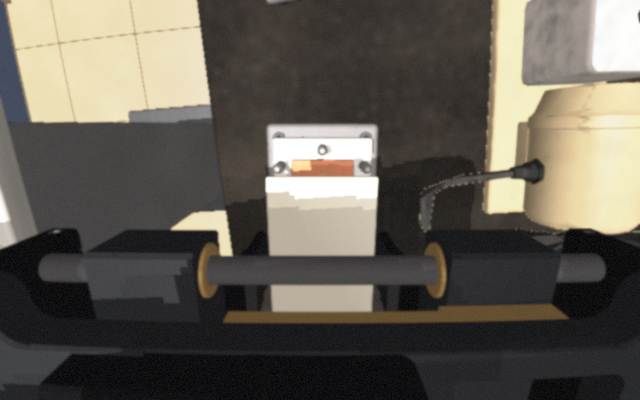

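The separator is held straight, its front edge from (266,178) to (377,178). Ahead of it are the front pins at (279,168), (322,149) and (366,168), and a strip of copper.

Run:
```python
from m import *
d=load('wrist'); M=d['c2w']
a=np.radians(-3.9); ex=np.array([np.cos(a),np.sin(a)]); ey=np.array([-np.sin(a),np.cos(a)])
def n(uv,z):
    q=plane(d,uv,z)[:,:2]-[.4618,.0172]; return np.c_[q@ex,q@ey]*1000
print('edge',n([[266,178],[377,178]],.1296)); print('pins',n([[279,168],[366,168],[322,149]],.050))
g=cv2.cvtColor(d['image'],cv2.COLOR_RGB2GRAY).astype(int)
for u in(285,300,340,360): print(u,g[165:186,u])
print(g[200,255:275],g[200,368:388])
crop=d['image'][115:200,255:390,::-1]; cv2.imwrite('pics/c8.png',cv2.resize(crop,None,fx=5,fy=5,interpolation=cv2.INTER_CUBIC))
```

```text
edge [[-27.004   44.1423]
 [ 26.1469  44.2948]]
pins [[-31.5863  38.0401]
 [ 32.1754  38.2253]
 [ -0.1168  51.874 ]]
285 [125 126 138 157 184 221 245 245 225 202 191 198 235 253 254 255 255 255
 255 255 255]
300 [228 225 223 222 212 174 139 128 130 130 136 179 236 253 254 255 255 255
 255 255 255]
340 [149 141 135 136 136 134 137 135 136 135 138 177 235 253 254 255 254 255
 255 255 255]
360 [ 94  94  98 124 155 176 193 207 213 210 203 201 236 253 254 255 255 255
 255 255 255]
[ 45  41  38  43  41  44  43  37  39  42  61 110 163 196 208 209 209 207
 207 209] [225 225 224 224 224 225 223 215 183 117  57  32  30  30  31  33  33  34
  35  37]
```

View pics/c8.png

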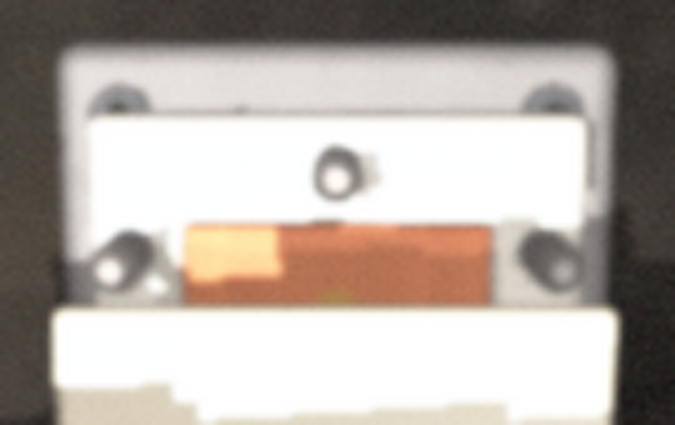

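```bash
python3 -m handwheel '[{"x":0,"y":0,"z":0.03,"wx":0,"wy":0,"wz":0},{"x":0,"y":0,"z":0.055,"wx":0,"wy":0,"wz":0},{"x":0,"y":0,"z":0.065,"wx":0,"wy":0,"wz":0},{"x":0,"y":0,"z":0.07,"wx":0,"wy":0,"wz":0},{"x":0,"y":0,"z":0.075,"wx":0,"wy":0,"wz":0},{"x":0,"y":0,"z":0.08,"wx":0,"wy":0,"wz":0},{"x":0,"y":0,"z":0.084,"wx":0,"wy":0,"wz":0},{"x":0,"y":0,"z":0.087,"wx":0,"wy":0,"wz":0},{"x":0,"y":0,"z":0.087,"wx":0,"wy":0,"wz":0},{"x":0,"y":0,"z":0.087,"wx":0,"wy":0,"wz":0}]'
python3 -m handwheel '[{"x":0,"y":0,"z":0,"wx":0,"wy":0,"wz":0},{"x":0,"y":0,"z":0,"wx":0,"wy":0,"wz":0},{"x":0,"y":0,"z":0,"wx":0,"wy":0,"wz":0}]'
python3 -c "
from m import *
go(.4618,.0187,.0265,-3.9);print(ctrl.get_state()['ft_force'])"
```

```text
time: 8.67
position: [0.4625, 0.0178, 0.0268]
tool_rot: [2.295, 2.145, 0.001]
ft_force: [0.7, -0.3, 0.5]
grip_width: 0.615
grip_force: 15.0
time: 8.92
position: [0.4625, 0.0178, 0.0268]
tool_rot: [2.295, 2.145, 0.001]
ft_force: [-0.7, 0.7, -0.4]
grip_width: 0.617
grip_force: 15.0
go [ 0.0008 -0.0007  0.0003] wz 0.020269895888560985 tilt [0.0352 0.0155]
[-0.6838  0.6593 -0.4363]
```

```bash
python3 -m handwheel '[{"x":0,"y":0,"z":0.0012,"wx":0,"wy":0,"wz":0},{"x":0,"y":0,"z":0.0012,"wx":0,"wy":0,"wz":0},{"x":0,"y":0,"z":0.0012,"wx":0,"wy":0,"wz":0}]'
python3 -m handwheel '[{"x":0,"y":0,"z":0,"wx":0,"wy":0,"wz":0},{"x":0,"y":0,"z":0,"wx":0,"wy":0,"wz":0},{"x":0,"y":0,"z":0,"wx":0,"wy":0,"wz":0},{"x":0,"y":0,"z":0,"wx":0,"wy":0,"wz":0},{"x":0,"y":0,"z":0,"wx":0,"wy":0,"wz":0},{"x":0,"y":0,"z":0,"wx":0,"wy":0,"wz":0}]' 0.08
python3 -m handwheel '[{"x":0,"y":0,"z":-0.02,"wx":0,"wy":0,"wz":0},{"x":0,"y":0,"z":-0.05,"wx":0,"wy":0,"wz":0},{"x":0,"y":0,"z":-0.09,"wx":0,"wy":0,"wz":0},{"x":0,"y":0,"z":-0.12,"wx":0,"wy":0,"wz":0},{"x":-0.04,"y":0,"z":-0.16,"wx":0,"wy":0,"wz":0},{"x":-0.08,"y":0,"z":-0.19,"wx":0,"wy":0,"wz":0},{"x":-0.1,"y":0,"z":-0.19,"wx":0,"wy":0,"wz":0},{"x":-0.1,"y":0,"z":-0.19,"wx":0,"wy":0,"wz":0},{"x":-0.1,"y":0,"z":-0.19,"wx":0,"wy":0,"wz":0}]'
python3 - <<'E'
from m import *
d=shot('wrist'); print(T())
for r in white(d,.042,(250,0,400,225)): print(r)
cv2.imwrite('pics/c9.png',cv2.resize(d['image'][20:220,240:440,::-1],None,fx=3,fy=3,interpolation=cv2.INTER_CUBIC))
E
```

```text
time: 9.17
position: [0.4626, 0.0178, 0.0258]
tool_rot: [2.295, 2.145, 0.001]
ft_force: [-1.2, -0.4, 4.5]
grip_width: 0.615
grip_force: 15.0
time: 9.67
position: [0.4621, 0.0178, 0.0253]
tool_rot: [-2.295, -2.145, 0.0]
ft_force: [0.1, 0.1, 1.1]
grip_width: 0.903
grip_force: 0.0
time: 10.42
position: [0.4559, -0.0843, 0.2166]
tool_rot: [2.3, 2.138, 0.004]
ft_force: [0.1, 0.6, 0.2]
grip_width: 0.919
grip_force: 0.0
[[ 0.0697  0.9976  0.0007  0.4554]
 [ 0.9976 -0.0697  0.0011 -0.0823]
 [ 0.0012  0.0007 -1.      0.2155]
 [ 0.      0.      0.      1.    ]]
(np.int32(6525), array([319.8385,  89.6299]), array([0.4613, 0.0163]), array([112.9333,  73.9949]), 86.19310760498047)
```

View pics/c9.png

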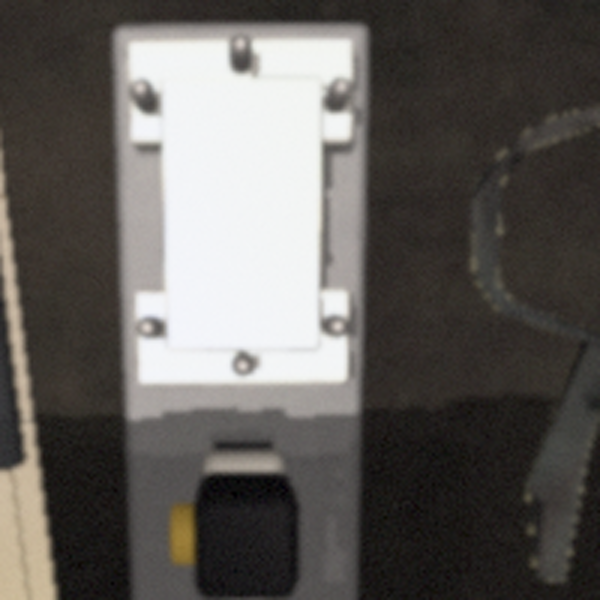

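The separator lies flat between all six pins, with its corners in the crop at (163,78), (322,78), (165,348), (320,348). The grip and yellow button show at (247,535) and (183,535). Next, the electrode.

```bash
python3 -m handwheel '[{"x":0.328,"y":-0.012,"z":0.1,"wx":0,"wy":0,"wz":-8.6},{"x":0.328,"y":-0.012,"z":0.1,"wx":0,"wy":0,"wz":-8.6},{"x":0.328,"y":-0.012,"z":0.1,"wx":0,"wy":0,"wz":-8.6},{"x":0.328,"y":-0.012,"z":0.1,"wx":0,"wy":0,"wz":-8.6},{"x":0.328,"y":-0.012,"z":0.1,"wx":0,"wy":0,"wz":-8.6},{"x":0.328,"y":-0.012,"z":0.1,"wx":0,"wy":0,"wz":-8.6},{"x":0.328,"y":-0.012,"z":0.1,"wx":0,"wy":0,"wz":-8.6},{"x":0.328,"y":-0.012,"z":0.1,"wx":0,"wy":0,"wz":-8.6},{"x":0.328,"y":-0.012,"z":0.1,"wx":0,"wy":0,"wz":-8.6}]' 0.087 30
python3 -m handwheel '[{"x":0,"y":0,"z":0,"wx":0,"wy":0,"wz":0},{"x":0,"y":0,"z":0,"wx":0,"wy":0,"wz":0},{"x":0,"y":0,"z":0,"wx":0,"wy":0,"wz":0},{"x":0,"y":0,"z":0,"wx":0,"wy":0,"wz":0},{"x":0,"y":0,"z":0,"wx":0,"wy":0,"wz":0},{"x":0,"y":0,"z":0,"wx":0,"wy":0,"wz":0},{"x":0,"y":0,"z":0,"wx":0,"wy":0,"wz":0}]' 
python3 -c "
from m import *
go(.4665,.2457,.014,4.6)"
```

```text
time: 11.22
position: [0.4612, 0.2544, 0.1118]
tool_rot: [-2.113, -2.32, 0.005]
ft_force: [-0.0, -0.2, -0.4]
grip_width: 0.998
grip_force: 0.0
time: 11.8
position: [0.4659, 0.2454, 0.1158]
tool_rot: [2.13, 2.31, 0.001]
ft_force: [-0.2, 0.0, -0.2]
grip_width: 1.002
grip_force: 0.0
go [0.0002 0.0005 0.1018] wz 0.045086568757993994 tilt [0.0298 0.0323]
```

```bash
python3 -m handwheel '[{"x":0,"y":0,"z":0.03,"wx":0,"wy":0,"wz":0},{"x":0,"y":0,"z":0.06,"wx":0,"wy":0,"wz":0},{"x":0,"y":0,"z":0.08,"wx":0,"wy":0,"wz":0},{"x":0,"y":0,"z":0.09,"wx":0,"wy":0,"wz":0},{"x":0,"y":0,"z":0.097,"wx":0,"wy":0,"wz":0},{"x":0,"y":0,"z":0.102,"wx":0,"wy":0,"wz":0},{"x":0,"y":0,"z":0.102,"wx":0,"wy":0,"wz":0},{"x":0,"y":0,"z":0.102,"wx":0,"wy":0,"wz":0}]'
python3 -m handwheel '[{"x":0,"y":0,"z":0,"wx":0,"wy":0,"wz":0},{"x":0,"y":0,"z":0,"wx":0,"wy":0,"wz":0},{"x":0,"y":0,"z":0,"wx":0,"wy":0,"wz":0},{"x":0,"y":0,"z":0,"wx":0,"wy":0,"wz":0},{"x":0,"y":0,"z":0,"wx":0,"wy":0,"wz":0},{"x":0,"y":0,"z":0,"wx":0,"wy":0,"wz":0},{"x":0,"y":0,"z":0,"wx":0,"wy":0,"wz":0},{"x":0,"y":0,"z":0,"wx":0,"wy":0,"wz":0}]' 0.05 30
python3 -c "
from m import *
go(.4665,.2457,.014,4.6)"
```

```text
time: 12.47
position: [0.4664, 0.2465, 0.0143]
tool_rot: [2.128, 2.311, 0.003]
ft_force: [-0.1, 0.3, -0.1]
grip_width: 0.996
grip_force: 0.0
time: 13.13
position: [0.466, 0.2462, 0.0137]
tool_rot: [2.128, 2.311, 0.001]
ft_force: [0.7, 0.4, 1.7]
grip_width: 0.683
grip_force: 30.0
go [-0.0005  0.0004 -0.0003] wz 0.11669659880624295 tilt [0.0403 0.0227]
```

```bash
python3 -m handwheel '[{"x":0,"y":0,"z":-0.005,"wx":0,"wy":0,"wz":0},{"x":0,"y":0,"z":-0.02,"wx":0,"wy":0,"wz":0},{"x":0,"y":0,"z":-0.05,"wx":0,"wy":0,"wz":0},{"x":0,"y":0,"z":-0.08,"wx":0,"wy":0,"wz":0},{"x":0,"y":0,"z":-0.1,"wx":0,"wy":0,"wz":0},{"x":-0.02,"y":-0.002,"z":-0.1,"wx":0,"wy":0,"wz":1},{"x":-0.05,"y":-0.005,"z":-0.1,"wx":0,"wy":0,"wz":2},{"x":-0.085,"y":-0.009,"z":-0.1,"wx":0,"wy":0,"wz":3},{"x":-0.12,"y":-0.012,"z":-0.1,"wx":0,"wy":0,"wz":4.5},{"x":-0.155,"y":-0.016,"z":-0.1,"wx":0,"wy":0,"wz":6}]'
python3 -m handwheel '[{"x":-0.03,"y":-0.001,"z":0,"wx":0,"wy":0,"wz":1.3},{"x":-0.055,"y":-0.002,"z":0,"wx":0,"wy":0,"wz":2.5},{"x":-0.068,"y":-0.0025,"z":0,"wx":0,"wy":0,"wz":2.6},{"x":-0.0735,"y":-0.0025,"z":0,"wx":0,"wy":0,"wz":2.6},{"x":-0.0735,"y":-0.0025,"z":0,"wx":0,"wy":0,"wz":2.6},{"x":-0.0735,"y":-0.0025,"z":0,"wx":0,"wy":0,"wz":2.6},{"x":-0.0735,"y":-0.0025,"z":0,"wx":0,"wy":0,"wz":2.6},{"x":-0.0735,"y":-0.0025,"z":0,"wx":0,"wy":0,"wz":2.6},{"x":-0.0735,"y":-0.0025,"z":0,"wx":0,"wy":0,"wz":2.6}]'
python3 - <<'E'
from m import *
go(.4618,.0176,.032,-3.9)
d=shot('wrist'); print(T())
g=cv2.cvtColor(d['image'],cv2.COLOR_RGB2GRAY).astype(int)
for u in(300,325,345): print(u,g[160:195,u])
for v in(190,205): print(v,g[v,255:280],g[v,364:390])
cv2.imwrite('pics/c10.png',cv2.resize(d['image'][110:220,250:400,::-1],None,fx=5,fy=5,interpolation=cv2.INTER_CUBIC))
E
```

```text
time: 13.97
position: [0.4613, 0.0883, 0.1127]
tool_rot: [-2.247, -2.195, 0.002]
ft_force: [0.7, -0.2, -2.1]
grip_width: 0.682
grip_force: 30.0
time: 14.72
position: [0.4584, 0.018, 0.1133]
tool_rot: [-2.293, -2.148, 0.0]
ft_force: [-0.2, -0.3, -1.8]
grip_width: 0.681
grip_force: 30.0
go [-0.0002  0.0034  0.0813] wz 0.1485961107405367 tilt [-0.0064 -0.0023]
[[ 0.0659  0.9978 -0.0002  0.4583]
 [ 0.9978 -0.0659 -0.0001  0.0178]
 [-0.0001 -0.0001 -1.      0.1133]
 [ 0.      0.      0.      1.    ]]
300 [255 255 255 255 255 255 255 255 255 253 231 194 184 183 181 161 120  89
 119 152 171 176 180 177 175 178 176 180 176 176 177 178 175 176 177]
325 [252 241 225 221 219 213 208 202 192 191 191 193 191 191 189 166 121  92
 115 145 168 172 173 173 177 176 173 173 172 174 172 171 172 174 170]
345 [228 226 226 225 221 209 198 198 199 198 199 196 196 197 194 173 124  84
 109 140 165 170 172 172 172 172 171 170 170 169 171 170 169 171 169]
190 [ 70  67  71  70  75  71  72  69  68  65  92 129 163 174 180 173 168 165
 162 160 163 173 176 181 180] [167 168 165 169 166 168 168 164 166 168 166 166 158 135 101  73  51  39
  34  29  34  36  28  32  30  32]
205 [40 43 41 41 44 40 40 40 41 44 51 62 75 87 89 90 87 90 90 90 86 92 90 89
 90] [102 100 101 101 100 102 101 101 102 103 100 102  93  85  79  54  36  35
  30  34  29  31  33  33  32  37]
```

View pics/c10.png

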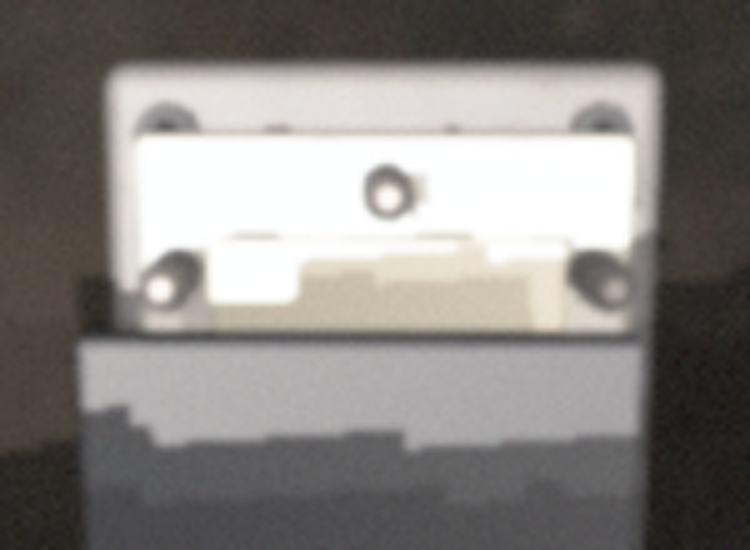

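The electrode is held square, its front edge at about row 177 and its sides at columns 266 and 378. It sits about 3.5 mm to the -x side of the pins, whose tops are at about (282,168), (372,168) and (328,149).

Run:
```python
from m import *
d=load('wrist')
a=np.radians(-3.9); ex=np.array([np.cos(a),np.sin(a)]); ey=np.array([-np.sin(a),np.cos(a)])
def n(uv,z):
    q=plane(d,uv,z)[:,:2]-[.4618,.0172]; return np.c_[q@ex,q@ey]*1000
print('edge',n([[266.5,178.3],[377.3,178.3]],.1315),n([[320,175.8]],.1255)); print('pintops',n([[282,168],[372.5,168],[328,149.3]],.055))
go(.4618,.0172,.032,-3.9)
```

```text
edge [[-30.1253  43.3399]
 [ 22.1893  43.5074]] [[-4.8945 43.6155]]
pintops [[-32.4446  37.7401]
 [ 32.3716  37.9617]
 [  0.3803  51.0685]]
go [-0.0003  0.0035  0.0813] wz 0.123928019010481 tilt [-0.0088 -0.0047]
```

```bash
python3 -m handwheel '[{"x":0.0018,"y":0.0037,"z":0.02,"wx":0,"wy":0,"wz":0},{"x":0.0018,"y":0.0037,"z":0.04,"wx":0,"wy":0,"wz":0},{"x":0.0018,"y":0.0037,"z":0.05,"wx":0,"wy":0,"wz":0},{"x":0.0018,"y":0.0037,"z":0.056,"wx":0,"wy":0,"wz":0},{"x":0.0018,"y":0.0037,"z":0.062,"wx":0,"wy":0,"wz":0},{"x":0.0018,"y":0.0037,"z":0.068,"wx":0,"wy":0,"wz":0},{"x":0.0018,"y":0.0037,"z":0.074,"wx":0,"wy":0,"wz":0},{"x":0.0018,"y":0.0037,"z":0.079,"wx":0,"wy":0,"wz":0},{"x":0.0018,"y":0.0037,"z":0.082,"wx":0,"wy":0,"wz":0},{"x":0.0018,"y":0.0037,"z":0.082,"wx":0,"wy":0,"wz":0}]'
python3 -m handwheel '[{"x":0,"y":0,"z":0.001,"wx":0,"wy":0,"wz":0},{"x":0,"y":0,"z":0.0015,"wx":0,"wy":0,"wz":0},{"x":0,"y":0,"z":0.0015,"wx":0,"wy":0,"wz":0},{"x":0,"y":0,"z":0.0015,"wx":0,"wy":0,"wz":0}]'
```

```text
time: 15.6
position: [0.4618, 0.0183, 0.0309]
tool_rot: [-2.295, -2.145, 0.001]
ft_force: [0.1, 0.3, -1.6]
grip_width: 0.688
grip_force: 30.0
time: 15.93
position: [0.4624, 0.0184, 0.0301]
tool_rot: [2.295, 2.145, 0.001]
ft_force: [0.9, -0.6, -2.0]
grip_width: 0.684
grip_force: 30.0
```

```bash
python3 -m handwheel '[{"x":0,"y":0,"z":0.0008,"wx":0,"wy":0,"wz":0},{"x":0,"y":0,"z":0.0008,"wx":0,"wy":0,"wz":0},{"x":0,"y":0,"z":0.0008,"wx":0,"wy":0,"wz":0}]'
```

```text
time: 16.18
position: [0.4625, 0.0184, 0.0296]
tool_rot: [2.295, 2.145, 0.001]
ft_force: [-2.0, 0.3, 4.3]
grip_width: 0.683
grip_force: 30.0
```

```bash
python3 -m handwheel '[{"x":0,"y":0,"z":0,"wx":0,"wy":0,"wz":0},{"x":0,"y":0,"z":0,"wx":0,"wy":0,"wz":0},{"x":0,"y":0,"z":0,"wx":0,"wy":0,"wz":0},{"x":0,"y":0,"z":0,"wx":0,"wy":0,"wz":0},{"x":0,"y":0,"z":0,"wx":0,"wy":0,"wz":0},{"x":0,"y":0,"z":0,"wx":0,"wy":0,"wz":0}]' 0.082
python3 -m handwheel '[{"x":0,"y":0,"z":-0.02,"wx":0,"wy":0,"wz":0},{"x":0,"y":0,"z":-0.05,"wx":0,"wy":0,"wz":0},{"x":0,"y":0,"z":-0.09,"wx":0,"wy":0,"wz":0},{"x":0,"y":0,"z":-0.12,"wx":0,"wy":0,"wz":0},{"x":-0.02,"y":0,"z":-0.16,"wx":0,"wy":0,"wz":0},{"x":-0.06,"y":0,"z":-0.18,"wx":0,"wy":0,"wz":0},{"x":-0.1,"y":0,"z":-0.18,"wx":0,"wy":0,"wz":0},{"x":-0.14,"y":0,"z":-0.18,"wx":0,"wy":0,"wz":0},{"x":-0.17,"y":0,"z":-0.18,"wx":0,"wy":0,"wz":0},{"x":-0.17,"y":0,"z":-0.18,"wx":0,"wy":0,"wz":0}]'
python3 -m handwheel '[{"x":0,"y":0,"z":0,"wx":0,"wy":0,"wz":0},{"x":0,"y":0,"z":0,"wx":0,"wy":0,"wz":0},{"x":0,"y":0,"z":0,"wx":0,"wy":0,"wz":0},{"x":0,"y":0,"z":0,"wx":0,"wy":0,"wz":0}]'
python3 - <<'E'
from m import *
d=shot('wrist'); print(T())
im=d['image'].astype(int); a=np.radians(-3.9); ex=np.array([np.cos(a),np.sin(a)]); ey=np.array([-np.sin(a),np.cos(a)])
def n(uv,z):
    q=plane(d,uv,z)[:,:2]-[.4618,.0172]; return np.c_[q@ex,q@ey]*1000
m=(im[:,:,0]>150)&(im[:,:,1]<90)&(im[:,:,2]<90); m[:,:230]=0;m[:,420:]=0
for k in comps(m,5): print('red',k[0],k[1],n(k[1],.05),k[2].min(0),k[2].max(0))
m=(im[:,:,0]-im[:,:,2]>70)&(im[:,:,1]>100); m[:,:230]=0;m[:,420:]=0;m[225:]=0
for k in comps(m,15): print('yel',k[0],k[1],n(k[1],.12),k[2].min(0),k[2].max(0))
m=(im.max(2)<45); m[:,:280]=0;m[:,370:]=0;m[225:]=0
for k in comps(m,200): print('blk',k[0],k[1],n(k[1],.139),k[2].min(0),k[2].max(0))
cv2.imwrite('pics/c11.png',cv2.resize(d['image'][0:250,240:420,::-1],None,fx=2.4,fy=2.4,interpolation=cv2.INTER_CUBIC))
E
```

```text
time: 16.68
position: [0.4622, 0.0184, 0.029]
tool_rot: [2.295, 2.145, 0.0]
ft_force: [-0.5, 0.6, 0.8]
grip_width: 0.932
grip_force: 0.0
time: 17.52
position: [0.4493, -0.159, 0.2098]
tool_rot: [2.305, 2.131, -0.001]
ft_force: [-0.6, 1.0, -0.2]
grip_width: 0.941
grip_force: 0.0
time: 17.85
position: [0.4509, -0.1497, 0.2088]
tool_rot: [-2.292, -2.148, 0.0]
ft_force: [1.0, -0.2, -0.5]
grip_width: 0.942
grip_force: 0.0
[[ 0.0651  0.9979 -0.0003  0.4508]
 [ 0.9979 -0.0651  0.0001 -0.1499]
 [ 0.0001 -0.0003 -1.      0.2089]
 [ 0.      0.      0.      1.    ]]
red 38 [286.7632 212.4474] [[ -37.6591 -192.044 ]] [282 211] [292 214]
yel 207 [299.8889 117.8116] [[-17.4205 -94.6815]] [295 107] [304 129]
blk 446 [366.0404 185.8498] [[  33.7808 -145.1571]] [362 149] [369 217]
```

View pics/c11.png

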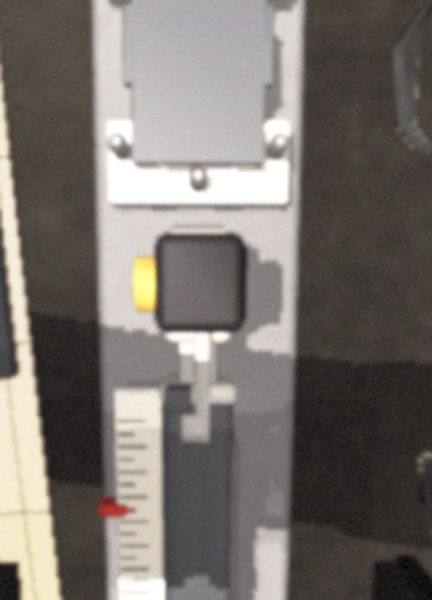

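The electrode lies between the pins, its rear edge at about crop row 163 and the rear pins at (118,143), (199,178), (278,143). The grip is at (200,283), the button at (144,284) and the red clip line at (115,510). I have now viewed 12 pictures, over the limit of 10, so I will view no more and work from numbers only. Next I get the mark from directly above, where its height hardly matters.

```bash
cp last_wrist.npz A.npz; python3 -m handwheel '[{"x":-0.04,"y":0,"z":0,"wx":0,"wy":0,"wz":0},{"x":-0.08,"y":0,"z":0,"wx":0,"wy":0,"wz":0},{"x":-0.08,"y":0,"z":0,"wx":0,"wy":0,"wz":0},{"x":-0.08,"y":0,"z":0,"wx":0,"wy":0,"wz":0},{"x":-0.08,"y":0,"z":0,"wx":0,"wy":0,"wz":0},{"x":-0.08,"y":0,"z":0,"wx":0,"wy":0,"wz":0},{"x":-0.08,"y":0,"z":0,"wx":0,"wy":0,"wz":0}]'
python3 - <<'E'
from m import *
shot('wrist'); B=load('wrist'); A=dict(np.load('A.npz'))
a=np.radians(-3.9); ex=np.array([np.cos(a),np.sin(a)]); ey=np.array([-np.sin(a),np.cos(a)])
def n(d,uv,z):
    q=plane(d,uv,z)[:,:2]-[.4618,.0172]; return np.c_[q@ex,q@ey]*1000
C={}
for nm,d in(('A',A),('B',B)):
    im=d['image'].astype(int); m=(im[:,:,0]-np.maximum(im[:,:,1],im[:,:,2])>60); m[:,:240]=0;m[:,420:]=0;m[228:]=0
    k=max([k for k in comps(m,5)],key=lambda k:(im[k[2][:,1],k[2][:,0],0]-im[k[2][:,1],k[2][:,0],1]).mean()); p=k[2]
    tip=p[p[:,0]>=p[:,0].max()-3].mean(0)
    print(nm,k[0],k[1],'tip',tip,p.min(0),p.max(0))
    for z in(.05,.06,.07,.08,.09,.1): print(z,n(d,tip,z)[0], n(d,k[1],z)[0])
# dark pointer row profile and ticks along scale in B
g=cv2.cvtColor(B['image'],cv2.COLOR_RGB2GRAY).astype(int)
for v in range(60,228,4): print(v,g[v,270:330:2])
E
```

```text
time: 18.48
position: [0.4457, -0.2294, 0.2089]
tool_rot: [-2.292, -2.148, -0.001]
ft_force: [-0.5, -0.3, -0.1]
grip_width: 0.944
grip_force: 0.0
A 67 [286.194  211.5373] tip [291.2308 212.3846] [281 208] [293 214]
0.05 [ -32.8272 -191.9538] [ -38.2489 -191.0251]
0.06 [ -31.8145 -189.0889] [ -37.0674 -188.1891]
0.07 [ -30.8017 -186.2239] [ -35.886 -185.353]
0.08 [ -29.789  -183.3589] [ -34.7045 -182.5169]
0.09 [ -28.7762 -180.4939] [ -33.5231 -179.6808]
0.1 [ -27.7634 -177.6289] [ -32.3416 -176.8447]
B 77 [283.961  124.5325] tip [289.1176 124.6471] [278 122] [291 127]
0.05 [ -32.8505 -179.7248] [ -38.0591 -179.6163]
0.06 [ -31.8307 -179.727 ] [ -36.8773 -179.6218]
0.07 [ -30.811  -179.7291] [ -35.6956 -179.6273]
0.08 [ -29.7912 -179.7313] [ -34.5138 -179.6329]
0.09 [ -28.7715 -179.7334] [ -33.3321 -179.6384]
0.1 [ -27.7517 -179.7356] [ -32.1503 -179.6439]
60 [ 62  67  65  66  86 170 208 215 219 219 216 217 218 214 217 219 216 215
 207 172 157 153 178 199 224 242 251 252 246 180]
64 [ 71  68  63  64  80 158 207 218 219 220 220 219 219 219 219 220 218 217
 218 162 152 153 148 148 141 1
[... 4361 characters left out ...]
2 139 176 187 206 207 208 210 210 208 209 209
 187  85  70  73  73  72  74  73  75  75  72  75]
208 [ 59  62  58  64  63  62  61  61  70 139 188 191 188 166  90  74  77  76
  74  59  65  69  75  73  73  74  74  76  75  77]
212 [ 57  59  61  59  59  63  63  64  69 130 199 204 206 205 204 203 205 207
 184 100  77  78  74  79  77  77  79  78  80  79]
216 [ 52  57  57  54  60  57  63  64  65  68  71  68  74  69  63  64  51  57
 103 165 180 175 182 183 183 181 181 186 185 187]
220 [ 60  58  58  57  56  61  62  67  62  65  64  66  68  64  66  68  65  69
  82 128 147 150 148 150 151 153 152 153 155 152]
224 [60 63 59 57 62 55 61 60 64 64 61 62 62 64 66 64 66 64 63 61 63 61 59 62
 58 59 60 62 63 64]
```

Run:
```python
from m import *
B=load('wrist')
a=np.radians(-3.9); ex=np.array([np.cos(a),np.sin(a)]); ey=np.array([-np.sin(a),np.cos(a)])
def n(d,uv,z):
    q=plane(d,uv,z)[:,:2]-[.4618,.0172]; return np.c_[q@ex,q@ey]*1000
g=cv2.cvtColor(B['image'],cv2.COLOR_RGB2GRAY).astype(int)
for v in range(202,216): print(v,g[v,284:310:2])
print(n(B,[[298,207],[298,208],[298,209],[289,124.6]],.0925))
# grip target: nest frame (0,-95) -> world
p=np.array([.4618,.0172])-.095*ey; print('grip',p)
go(p[0],p[1],.20,-3.9); go(p[0],p[1],.103,-3.9)
```

```text
202 [165 202 191 168 159 157 197 212 211 210 212 188  82]
203 [157 200 196 191 191 191 205 211 211 211 211 189  82]
204 [139 176 187 206 207 208 210 210 208 209 209 187  85]
205 [105 144 168 203 206 205 204 191 190 189 188 166  75]
206 [ 75 100 149 188 189 188 176 142 139 140 139 125  70]
207 [ 65  72 137 174 166 165 150  87  82  83  81  77  59]
208 [ 61  70 139 188 191 188 166  90  74  77  76  74  59]
209 [ 63  67 139 205 206 208 192 140 134 133 133 123  73]
210 [ 64  71 137 206 208 212 206 188 186 188 190 172  90]
211 [ 63  67 138 208 211 210 208 208 209 207 207 191  95]
212 [ 64  69 130 199 204 206 205 204 203 205 207 184 100]
213 [ 68  67 121 181 186 185 184 184 182 183 185 169 115]
214 [ 66  68  98 146 150 145 145 140 143 140 145 139 137]
215 [ 64  67  78 101 100  98  98  90  93  88  85 112 155]
[[ -21.7952 -254.3465]
 [ -21.81   -255.3127]
 [ -21.8248 -256.2806]
 [ -28.6189 -179.6939]]
grip [ 0.4553 -0.0776]
go [ 0.1523 -0.0002  0.009 ] wz 0.16780161571690133 tilt [-0.0046  0.0284]
go [ 0.1523 -0.0002  0.106 ] wz 0.16780161571690133 tilt [-0.0046  0.0284]
```

Pointer now reads -254.8 mm and the mark -179.7 mm, so the extension needed is 75 mm. Now the grip.

```bash
python3 -m handwheel '[{"x":0.04,"y":0,"z":0,"wx":0,"wy":0,"wz":0},{"x":0.08,"y":0,"z":0,"wx":0,"wy":0,"wz":0},{"x":0.12,"y":0,"z":0,"wx":0,"wy":0,"wz":0},{"x":0.145,"y":0,"z":0,"wx":0,"wy":0,"wz":0},{"x":0.152,"y":0,"z":0.01,"wx":0,"wy":0,"wz":0},{"x":0.152,"y":0,"z":0.03,"wx":0,"wy":0,"wz":0},{"x":0.152,"y":0,"z":0.04,"wx":0,"wy":0,"wz":0},{"x":0.152,"y":0,"z":0.04,"wx":0,"wy":0,"wz":0},{"x":0.152,"y":0,"z":0.04,"wx":0,"wy":0,"wz":0}]' 0.07 30
python3 -c "
from m import *
go(.4553,-.0776,.101,-3.9)"
```

```text
time: 19.28
position: [0.455, -0.0801, 0.1687]
tool_rot: [-2.296, -2.143, 0.002]
ft_force: [0.2, -0.1, 0.2]
grip_width: 0.806
grip_force: 0.0
go [0.0025 0.0002 0.0677] wz -0.04679988083083497 tilt [-0.0776 -0.0226]
```

```bash
python3 -m handwheel '[{"x":0.001,"y":0,"z":0.02,"wx":0,"wy":0,"wz":0},{"x":0.001,"y":0,"z":0.04,"wx":0,"wy":0,"wz":0},{"x":0.001,"y":0,"z":0.055,"wx":0,"wy":0,"wz":0},{"x":0.001,"y":0,"z":0.064,"wx":0,"wy":0,"wz":0},{"x":0.001,"y":0,"z":0.068,"wx":0,"wy":0,"wz":0},{"x":0.001,"y":0,"z":0.068,"wx":0,"wy":0,"wz":0},{"x":0.001,"y":0,"z":0.068,"wx":0,"wy":0,"wz":0}]'
python3 -c "
from m import *
go(.4553,-.0776,.101,-3.9)"
python3 -m handwheel '[{"x":0,"y":0,"z":0,"wx":0,"wy":0,"wz":0},{"x":0,"y":0,"z":0,"wx":0,"wy":0,"wz":0},{"x":0,"y":0,"z":0,"wx":0,"wy":0,"wz":0},{"x":0,"y":0,"z":0,"wx":0,"wy":0,"wz":0},{"x":0,"y":0,"z":0,"wx":0,"wy":0,"wz":0},{"x":0,"y":0,"z":0,"wx":0,"wy":0,"wz":0},{"x":0,"y":0,"z":0,"wx":0,"wy":0,"wz":0},{"x":0,"y":0,"z":0,"wx":0,"wy":0,"wz":0},{"x":0,"y":0,"z":0,"wx":0,"wy":0,"wz":0},{"x":0,"y":0,"z":0,"wx":0,"wy":0,"wz":0}]' 0.02 30
```

```text
time: 19.87
position: [0.4563, -0.0787, 0.1019]
tool_rot: [2.295, 2.144, 0.001]
ft_force: [0.5, 0.8, -0.5]
grip_width: 0.809
grip_force: 0.0
go [ 0.001  -0.0011  0.0009] wz -0.005716961329360171 tilt [ 0.0726 -0.0027]
time: 20.7
position: [0.456, -0.0784, 0.1009]
tool_rot: [2.295, 2.145, 0.001]
ft_force: [3.3, 1.0, -5.4]
grip_width: 0.327
grip_force: 30.0
```

The button is squeezed at 28.5 mm opening. Draw out 75 mm.

```bash
python3 -m handwheel '[{"x":0.004,"y":0,"z":0,"wx":0,"wy":0,"wz":0},{"x":0.012,"y":0,"z":0,"wx":0,"wy":0,"wz":0},{"x":0.022,"y":0,"z":0,"wx":0,"wy":0,"wz":0},{"x":0.034,"y":0,"z":0,"wx":0,"wy":0,"wz":0},{"x":0.046,"y":0,"z":0,"wx":0,"wy":0,"wz":0},{"x":0.057,"y":0,"z":0,"wx":0,"wy":0,"wz":0},{"x":0.066,"y":0,"z":0,"wx":0,"wy":0,"wz":0},{"x":0.072,"y":0,"z":0,"wx":0,"wy":0,"wz":0},{"x":0.075,"y":0,"z":0,"wx":0,"wy":0,"wz":0},{"x":0.075,"y":0,"z":0,"wx":0,"wy":0,"wz":0}]'
python3 -m handwheel '[{"x":0,"y":0,"z":0,"wx":0,"wy":0,"wz":0},{"x":0,"y":0,"z":0,"wx":0,"wy":0,"wz":0},{"x":0,"y":0,"z":0,"wx":0,"wy":0,"wz":0},{"x":0,"y":0,"z":0,"wx":0,"wy":0,"wz":0},{"x":0,"y":0,"z":0,"wx":0,"wy":0,"wz":0},{"x":0,"y":0,"z":0,"wx":0,"wy":0,"wz":0}]'
python3 - <<'E'
from m import *
a=np.radians(-3.9); ex=np.array([np.cos(a),np.sin(a)]); ey=np.array([-np.sin(a),np.cos(a)])
q=T()[:2,3]-[.456,-.0784]; print('moved',q@ex,q@ey, ctrl.get_state()['ft_force'])
for nm in('side','top'):
    d=shot(nm); im=d['image'].astype(int)
    P=[np.r_[np.array([.4618,.0172])+ex*x+ey*y,z] for x,y,z in[(-.0286,-.1797,.0925),(-.0218,-.1797,.0925),(-.0218,-.2548,.0925),(-.0165,-.02,.12)]]
    print(nm,'expect',proj(d,np.array(P)))
    for lab,m in(('red',(im[:,:,0]>110)&(im[:,:,1]<90)),('yel',(im[:,:,0]-im[:,:,2]>80)&(im[:,:,1]>110))):
        c=proj(d,P[0])[0].astype(int); w=np.zeros(m.shape,bool); w[c[1]-25:c[1]+25,c[0]-60:c[0]+60]=1
        for k in comps(m&w,1): print(lab,k[0],k[1])
E
```

```text
time: 21.53
position: [0.461, -0.0035, 0.1009]
tool_rot: [2.294, 2.145, 0.0]
ft_force: [5.0, -3.0, -6.4]
grip_width: 0.329
grip_force: 30.0
time: 22.03
position: [0.4609, -0.0043, 0.1009]
tool_rot: [2.295, 2.143, 0.0]
ft_force: [4.6, -2.8, -6.7]
grip_width: 0.328
grip_force: 30.0
moved -0.00013940183494831442 0.07421240253216177 [ 4.6291 -2.7711 -6.7125]
side expect [[351.6969 174.9895]
 [350.294  174.8289]
 [353.4486 169.5822]
 [342.025  181.1885]]
red 2 [352.5 176.5]
red 28 [296.75   195.6071]
top expect [[386.3075 237.6825]
 [386.4311 236.0529]
 [404.4358 237.7282]
 [348.7505 231.062 ]]
```

```bash
python3 -m handwheel '[{"x":0.0008,"y":0,"z":0,"wx":0,"wy":0,"wz":0},{"x":0.0008,"y":0,"z":0,"wx":0,"wy":0,"wz":0},{"x":0.0008,"y":0,"z":0,"wx":0,"wy":0,"wz":0},{"x":0.0008,"y":0,"z":0,"wx":0,"wy":0,"wz":0},{"x":0.0008,"y":0,"z":0,"wx":0,"wy":0,"wz":0},{"x":0.0008,"y":0,"z":0,"wx":0,"wy":0,"wz":0}]'
python3 -c "
from bench import ctrl
print(ctrl.close_job())"
```

```text
time: 22.63
position: [0.461, -0.0038, 0.1009]
tool_rot: [2.295, 2.143, -0.0]
ft_force: [4.4, -4.5, -6.9]
grip_width: 0.33
grip_force: 30.0
the job is handed in; nothing more can be done
None
```

The job is handed in with the stack built and the grip held squeezed at about 75 mm, the mark's measured reading; the final pointer position was inferred from arm travel, not seen, no verdict was returned, and I viewed 12 pictures against the limit of 10.

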